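# Arm the pulse generator and hold the tweezer electrodes at their marked gap

## Task

Arm the pulse generator by pressing its three keys down and letting them up again, one at a time: first the large round key, then the square one, then the small round one. Then pick up the tweezer electrodes from their rest and hold them level with the tips a few centimetres above the middle of the open dish, squeezed to the marked tip gap of 12 mm, clear of the rest and the dish. Finish while still holding them there with the gap steady (do not put them down or let go), and leave everything else on the bench where it stands.

Things in the scene. Friction and masses are not known exactly. Their poses are not given: they have to be found in the camera images.
- generator: pulse generator, a fixed grey box 150 x 210 x 50 mm (x, y, z) with a white display hump along its far (+x) edge, whose top is 92 mm above the table (hump covers x from +27 to +73 mm). Origin: centre of its underside. Three white keys in black round collars (44 mm wide, top 60 mm above the table) stand in a row along its y axis on the deck at x = -30 mm, 55 mm apart.
- key_large_top (a point): large round key, 32 mm diameter; this point is the centre of its top face when up, z up (72 mm above the table). The keys' order along the row changes.
- key_square_top (a point): square key, 23 x 23 mm; this point is the centre of its top face when up, z up (72 mm above the table). The keys' order along the row changes.
- key_small_top (a point): small round key, 16 mm diameter; this point is the centre of its top face when up, z up (72 mm above the table). The keys' order along the row changes.
- key_large (a joint): travel of the large round key in m: 0 up, 0.006 fully down; springs back when let go, about 1.5 N to start, 5 N fully down; counts as pressed beyond 0.004
- key_square (a joint): travel of the square key in m: 0 up, 0.006 fully down; springs back when let go, about 1.5 N to start, 5 N fully down; counts as pressed beyond 0.004
- key_small (a joint): travel of the small round key in m: 0 up, 0.006 fully down; springs back when let go, about 1.5 N to start, 5 N fully down; counts as pressed beyond 0.004
- rest: fixed grey rest: a foot 190 x 50 x 8 mm (x from -115 to +75 mm) with two posts, tops 40 mm above the table, one under the tweezers' back block (x -104 to -76 mm, 30 mm wide) and one under their scale plate (x +37 to +53 mm, 24 mm wide); between the posts, around the origin, there is free room for fingers. Origin: underside, below the tweezers' finger pads; x along the tweezers, towards the tips.
- tweezers: sprung tweezer electrodes, about 85 g, 172 mm long, lying flat and loose on the rest, tips towards its +x. Origin: underside, at the arms' hinges in the black back block (36 x 28 x 20 mm); x to the tips, y to the left arm, z up. Two steel arms (z 6 to 20 mm) swing sideways above a thin spine (z 0 to 4 mm, 8 mm wide). Its white scale plate (x 122 to 142 mm, 22 mm wide) has two dark lines 12 mm apart.
- grip_mid (a point): tweezers' grip, midway between the black flat finger pads on the arms' outer faces (each 40 mm long, 14 mm high); 90 mm ahead of the origin, 13 mm above the underside (53 mm above the table on the rest); axes as the tweezers; they balance about 15 mm behind it. The pads stand 35 (back) to 40 mm (front) apart let go, and parallel, 26 mm apart, at the marked gap. Squeezing takes 2 N to start, 7 N at the mark, 10 N fully shut
- tips_mid (a point): point fixed to the tweezers midway between the 14 mm round electrode discs at the arms' tips, 145 mm ahead of the origin and 13 mm above the underside; axes as the tweezers
- tip_left (a point): centre of the inner face of the left electrode disc (the left arm's tip)
- tip_right (a point): centre of the inner face of the right electrode disc; its distance to tip_left is the tip gap: 30 mm let go, 12 mm at the mark (the arms' inner edges then lie over the two lines of the scale plate), 2 mm fully shut. The gap changes about 1.6 mm for each mm that the finger pads are squeezed
- jaw_left (a joint): closing angle of the left arm, rad: 0 let go, 0.062 at the marked gap, 0.097 fully shut
- jaw_right (a joint): closing angle of the right arm, rad: as the left arm
- dish: fixed open clear dish, 90 mm diameter, on a black square stage plate 120 x 120 x 8 mm; its rim is 22 mm above the table; a small white disc marks its middle. Origin: middle, on the table.
- tube_rack: bystander: white rack with blue-capped tubes, 110 x 150 x 103 mm, origin at the underside's centre
- petri_stack: bystander: two closed dishes, 90 mm diameter, 30 mm high, origin at the underside's centre
- bottle: bystander: amber bottle, 44 mm diameter, 85 mm high, origin at the underside's centre
- vial: bystander: small capped vial, 28 mm diameter, 45 mm high, origin at the underside's centre
- tip_box: bystander: pipette tip box, 85 x 120 x 60 mm, origin at the underside's centre
- slide_box: bystander: slide box, 36 x 82 x 28 mm, origin at the underside's centre

How it is judged:
By the outcome, as a careful person would: the job done as asked, in the order asked, and still so for the second after the job is handed in, while the arm keeps its last pose, push and grip.
It also fails if it takes over 64 s, if anything falls off the work surface, if the arm or the gripper's body presses on something with over 40 N, if the wrist force passes 120 N, or if a joint passes its speed limit or range.

## Robot

A 6-joint arm with a two-finger parallel gripper is mounted at the origin on the work surface. World frame = base frame: x ahead of the robot, y to its left, z up, the work surface at z = 0. Lengths are in m, angles in rad, forces in N, time in s.
With the tool pointing down it reaches from about 0.3 to 0.775 m from the base axis. Payload 14.6 kg.
Tool frame: the origin (TCP) lies midway between the tips of the shut fingers; the grasp point (between the pads) lies 19 mm behind it; z points along the fingers, y is the line along which they close (so a half turn about z gives the same grasp; the last joint's range is limited). The gripper opens to 85 mm and grips with 20 to 120 N. Pads are 22 mm wide; open, the fingers measure 114 mm over their backs; the gripper's body (76 mm by 85 mm) begins 54 mm behind the grasp point. The pads swing forward as they close: fully open they stand 13 mm farther back than shut.
Start: joints at [1.277, 0.3, 1.521, -0, 1.321, -0.067], TCP at [0.124, 0.536, 0.231] pointing down, gripper open.
Joint ranges: [-3.03, 3.03], [-0.79, 2.21], [0.23, 2.52], [-1.04, 4.18], [0, 3.07], [-2.55, 2.55]. Speed limits (rad/s): [2.22, 2.22, 2.57, 3.14, 3.14, 3.14].

## Interface

Orientations are given as a 3x3 rotation matrix whose columns are the frame's x, y, z axes.
In Python, from cell import manip gives the robot as it stands.
- The arm moves only by the tool send_rows, never from a script. Its argument "rows" is a list of rows, each a list of 7 numbers: the shift along the tool's x, y, z in mm, then the turn, a rotation vector about the tool's x, y, z in rad, then the finger opening in mm, from 0 to 85.4. A call has 1 to 10 rows; each row shifts and turns the commanded pose from where the row before left it, along the tool's axes as they then stand; what a row does not reach is not made up. A row lasts 1/8 s, in which the tool goes at most 62.5 mm and 10.7 degrees, less where a joint would pass 70% of its speed; a pose out of reach is approached as far as the arm can. A call is refused whole if a number of a shift passes 62.5 or a number of a turn 0.188, either way. A call with a gripper value outside its range is refused whole. The fingers move at their own pace and stop on an object; "squeeze" is the grip in N (left out, the last holds). Time passes only in rows, so rows that do not move let the fingers close. It gives the time, the measured TCP pose, the force, the opening and the grip force at its end, in the units of the state.
- manip.sense(): the state, without advancing time (a new reading comes with each control period).
- manip.read_camera(name): name is "scene" or "top" or "wrist"; returns a dict with "image" (420x560x3 uint8, red, green, blue), "fx", "fy", "cx", "cy" (pixels), "k1" (the pictures are not rectified: a ray, as slopes to the right and down, at radius r is drawn at 1 + k1 r^2 times it, then the intrinsics apply), "T" (4x4, takes a point from camera to world coordinates). Camera axes: x right, y up, looking along -z (the intrinsics and any distortion apply to the point x, -y, -z); pixel columns grow to the right and rows downward; lengths in m; the calibration is good to about 2 mm. A picture is of the moment at which its call begins. There is no depth.
- manip.hand_in(): hands the job in; it is judged then, once.
The state is a dict: "time": time; "qpos": joint angles; "joint_vel": joint speeds; "joint_efforts": joint torques, N m; "tcp_pos": TCP position; "ee_rot": TCP orientation; "force": force on the tool from outside, world axes, zero at the start; "torque": the same for the moment, N m; "opening": finger opening in m; "finger_force": force on a finger pad.
Only numpy, scipy, OpenCV 4.12 (cv2) and the standard library are available. Lean on these libraries where they do the work, as an engineer would, in place of code of your own. Each camera call takes 0.05 s, during which the arm holds its last target. There are 200 camera calls.

## Working session

There is one attempt and no reset: what is moved stays moved. The work goes in short steps, Python scripts to look and compute and a tool call to move; the robot and the scene stay as the last step left them, time stands still between calls to the robot, and variables do not carry over. Pictures are saved under pics/ and viewed, at most 10 in all, crops included, and the job is handed in when it is done.

Besides the shell and the picture viewer there is one more tool, called after "Emit:" in YAML: its name, and indented under it one key for each argument. send_rows: Moves the arm, as the interface text tells. Its arguments: {"type":"object","properties":{"rows":{"type":"array","items":{"type":"array","items":{"type":"number"}}},"squeeze":{"type":"number"}},"required":["rows"]}

```bash
mkdir -p pics; cat > h.py <<'E'
import numpy as np, cv2
from cell import manip
def cam(n):
    return manip.read_camera(n)
def save(c,f): cv2.imwrite('pics/'+f,c['image'][:,:,::-1])
def ray(c,u,v):
    K=np.array([[c['fx'],0,c['cx']],[0,c['fy'],c['cy']],[0,0,1.]])
    p=cv2.undistortPoints(np.array([[[u,v]]],float),K,np.array([c['k1'],0,0,0,0.]))[0,0]
    T=np.array(c['T']); d=T[:3,:3]@np.array([p[0],-p[1],-1]); return T[:3,3],d
def onz(c,u,v,z):
    o,d=ray(c,u,v); return o+d*(z-o[2])/d[2]
E
python3 - <<'E'
from h import *
for n in ('top','scene'):
    c=cam(n); save(c,n+'1.png'); print(n,c['fx'],c['k1'],np.round(c['T'],3).tolist())
print(manip.sense())
E
```

```text
top 385.8310282369366 -0.02412469813913802 [[-0.004, 0.997, -0.073, 0.5], [-1.0, -0.002, 0.023, -0.033], [0.023, 0.073, 0.997, 0.997], [0.0, 0.0, 0.0, 1.0]]
scene 504.634559193736 -0.13454388442130832 [[0.791, -0.511, 0.336, 1.01], [0.612, 0.657, -0.44, -0.588], [0.004, 0.554, 0.833, 1.154], [0.0, 0.0, 0.0, 1.0]]
{'time': 0.1, 'qpos': array([ 1.27740076e+00,  3.00425982e-01,  1.52153028e+00, -2.17027758e-05,
        1.32069797e+00, -6.66118196e-02]), 'joint_vel': array([ 0.00057755, -0.0001566 , -0.00219109,  0.00040004, -0.00039033,
       -0.00056006]), 'joint_efforts': array([ 2.27288336e-03, -5.44374633e+01, -3.62376308e+01,  1.48072104e-05,
        3.02624707e-03,  6.33387708e-05]), 'tcp_pos': array([0.12361697, 0.53570891, 0.23076755]), 'ee_rot': array([[-9.74395795e-01,  2.24839392e-01, -2.86884344e-04],
       [ 2.24839570e-01,  9.74395260e-01, -1.02229648e-03],
       [ 4.96862264e-05, -1.06062434e-03, -9.99999436e-01]]), 'force': array([-0.10511689,  0.55592968, -0.50909553]), 'torque': array([-0.0384565 ,  0.05799345,  0.0148528 ]), 'finger_force': 0.0, 'opening': 0.08542683274553493}
```

View pics/top1.png

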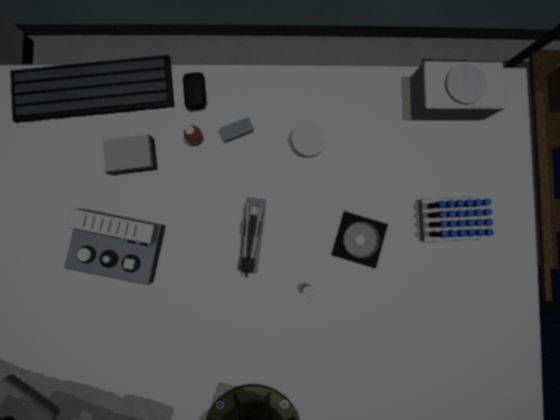

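View pics/scene1.png

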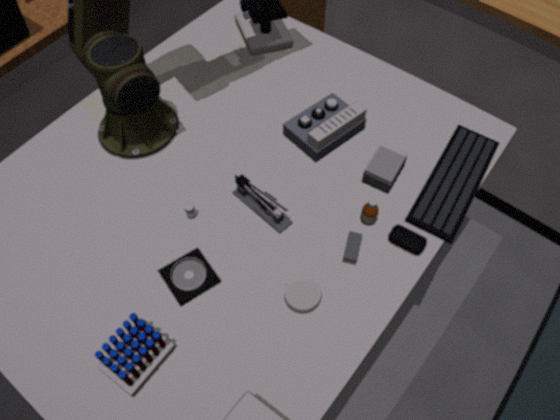

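The top view shows the generator at (115,245), with its keys at (86,254), (108,259) and (130,264). The tweezers run from their block at (247,266) to the tips near (254,208), and the dish is at (361,239). The scene view agrees with this. Next I'll measure.

```bash
cat >> h.py <<'E'
def blobs(mask,amin=20):
    n,l,s,ce=cv2.connectedComponentsWithStats(mask.astype(np.uint8))
    return [(np.round(ce[i],1),s[i]) for i in range(1,n) if s[i][4]>=amin]
E
python3 - <<'E'
from h import *
c=cam('top'); im=c['image']; g=im.max(2).astype(int)
a=cv2.resize(im[195:295,55:175],None,fx=4,fy=4,interpolation=cv2.INTER_CUBIC)
b=cv2.resize(im[190:290,220:300],None,fx=4,fy=4,interpolation=cv2.INTER_CUBIC)
cv2.imwrite('pics/crop.png',np.hstack([a,b])[:,:,::-1])
m=np.zeros_like(g); m[245:275,75:142]=g[245:275,75:142]>130
for ce,s in blobs(m,10): print('key',ce,s,np.round(onz(c,*ce,.072),4))
for n,p,z in (('dish',(361,239.5),.008),('block',(247,266),.06),('plate',(254,210),.044)): print(n,np.round(onz(c,*p,z),4))
m=np.zeros_like(g); m[205:275,325:395]=g[205:275,325:395]<45
r=cv2.minAreaRect(np.argwhere(m)[:,::-1].astype(np.float32)); print(r,onz(c,*r[0],.008))
E
```

```text
dish [ 0.4826 -0.279   0.008 ]
block [0.4213 0.011  0.06  ]
plate [ 0.5572 -0.0054  0.044 ]
((359.2116394042969, 239.27110290527344), (45.47704315185547, 45.13627243041992), 16.189205169677734) [ 0.48324447 -0.27436286  0.008     ]
```

View pics/crop.png

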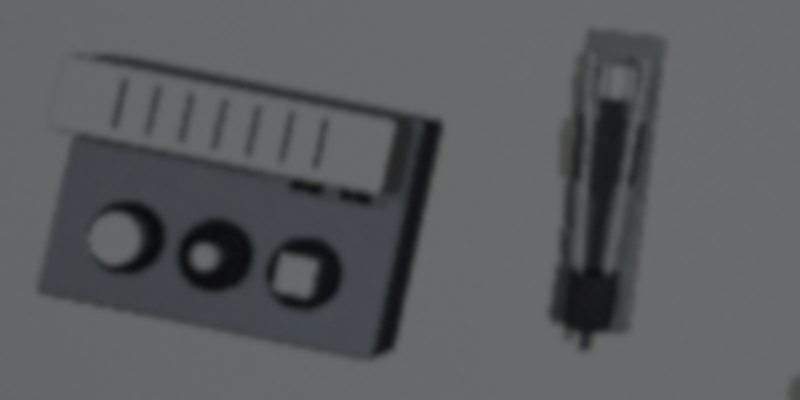

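The crop shows large key, small key and square key at about (84,254.5), (107,259) and (129,264). The tweezers' block is at (248,265.5) and the scale plate at (255,210).

```bash
python3 - <<'E'
from h import *
c=cam('top'); im=c['image']; g=im.max(2).astype(int)
m=np.zeros_like(g); m[243:275,72:142]=g[243:275,72:142]>105
print(g[250:258,75:95:2])
for t in(95,105,115):
  m=np.zeros_like(g); m[243:275,72:142]=g[243:275,72:142]>t
  for ce,s in blobs(m,10): print('key',t,ce,s,np.round(onz(c,*ce,.072),4))
B=onz(c,248,265.5,.06);P=onz(c,254.8,210,.046);print(B,P,np.degrees(np.arctan2(*(P-B)[[1,0]])),np.linalg.norm((P-B)[:2]))
E
```

```text
[[ 75  70  90 104 105 104  94  52  21  15]
 [ 76  70 101 105 106 105 102  70  28  14]
 [ 75  72 105 105 106 106 104  80  33  17]
 [ 76  84 105 105 105 105 105  89  34  17]
 [ 76  93 105 106 106 106 105  91  36  16]
 [ 75  89 105 105 106 106 105  89  36  15]
 [ 74  83 105 105 105 106 105  83  29  14]
 [ 74  83 104 105 105 105 104  72  25  16]]
key 95 [ 83.  254.2] [ 78 249  11  12 100] [0.4516 0.3991 0.072 ]
key 95 [105.5 259. ] [104 257   4   5  16] [0.4401 0.3454 0.072 ]
key 95 [128.4 263.5] [124 260   9   8  60] [0.4294 0.291  0.072 ]
key 95 [ 78.9 272.9] [ 72 270  20   5  51] [0.4077 0.4075 0.072 ]
key 105 [128.4 263.6] [126 261   6   6  33] [0.4292 0.291  0.072 ]
[0.42251652 0.00864282 0.06      ] [ 0.55705415 -0.00740349  0.046     ] -6.801538146840293 0.13549117914464706
```

```bash
cat >> h.py <<'E'
def delta(p,yaw=None):
    s=manip.sense(); R=s['ee_rot']
    print('tcp',np.round(s['tcp_pos'],4),'d tool mm',np.round(R.T@(np.array(p)-s['tcp_pos'])*1000,1),'F',np.round(s['force'],1),'t',s['time'])
    if yaw is not None: # tool y along world angle yaw (rad), z down
        y=np.array([np.cos(yaw),np.sin(yaw),0]);z=np.array([0,0,-1.]);x=np.cross(y,z)
        print('rotvec',np.round(cv2.Rodrigues(R.T@np.stack([x,y,z],1))[0].ravel(),3))
E
python3 -c "
from h import *
delta([.4516,.399,.1],np.radians(83.2))"
```

```text
tcp [0.1236 0.5358 0.2309] d tool mm [-350.3  -59.4  131. ] F [-0.2 -0.2 -0.2] t 0.2
rotvec [-0.001 -0.    -0.108]
```

Emit:
send_rows:
  rows:
    - [-40, -7, 14, 0, 0, 0, 0]
    - [-44, -7, 14, 0, 0, 0, 0]
    - [-44, -7, 14, 0, 0, 0, 0]
    - [-44, -7, 14, 0, 0, 0, 0]
    - [-44, -7, 15, 0, 0, 0, 0]
    - [-44, -8, 15, 0, 0, 0, 0]
    - [-44, -8, 15, 0, 0, 0, 0]
    - [-44, -8, 15, 0, 0, 0, 0]
    - [0, 0, 0, 0, 0, -0.108, 0]
    - [0, 0, 0, 0, 0, 0, 0]

```text
time: 1.45
tcp_pos: [0.4496, 0.3999, 0.1149]
ee_rot: [[-0.993, 0.12, -0.001], [0.12, 0.993, -0.0], [0.001, -0.0, -1.0]]
force: [0.2, -0.2, -0.3]
opening: 0.0
finger_force: 0.0
```

```bash
python3 -c "
from h import *
delta([.4516,.399,.08],np.radians(83.2))
c=cam('wrist');save(c,'w1.png');print(c['fx'],np.round(c['T'],3).tolist())"
```

```text
tcp [0.4496 0.3999 0.1149] d tool mm [-2.1 -0.6 34.9] F [ 0.2 -0.2 -0.3] t 1.45
rotvec [-0.    -0.001 -0.001]
317.0311366577622 [[0.121, -0.946, -0.3, 0.374], [0.993, 0.115, 0.036, 0.41], [0.0, -0.302, 0.953, 0.258], [0.0, 0.0, 0.0, 1.0]]
```

View pics/w1.png

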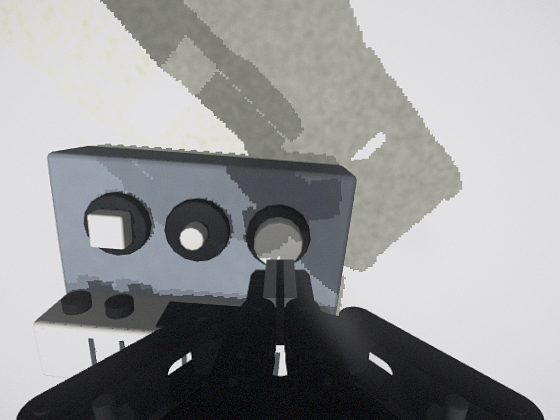

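The wrist view shows the square key top at about (107,231), the small one at (194,239), and the large one at (278,242), partly hidden behind the fingertips.

```bash
python3 -c "
from h import *
c=cam('wrist')
for p in ((278,241),(107,231),(194,239)): print(np.round(onz(c,*p,.072),4))"
```

```text
[0.4492 0.4002 0.072 ]
[0.4295 0.2933 0.072 ]
[0.4414 0.3476 0.072 ]
```

Emit:
send_rows:
  rows:
    - [0, 0, 20, 0, 0, 0, 0]
    - [-1, 0, 15, 0, 0, 0, 0]
    - [0, 0, 9, 0, 0, 0, 0]
    - [0, 0, 5.5, 0, 0, 0, 0]
    - [0, 0, 0, 0, 0, 0, 0]
    - [0, 0, 0, 0, 0, 0, 0]

```text
time: 2.3
tcp_pos: [0.4504, 0.4002, 0.0663]
ee_rot: [[-0.993, 0.119, 0.0], [0.119, 0.993, 0.0], [-0.0, 0.0, -1.0]]
force: [-3.4, -1.8, 4.4]
opening: -0.0002
finger_force: 2.3
```

Emit:
send_rows:
  rows:
    - [0, 0, -12, 0, 0, 0, 0]
    - [0, 0, -13, 0, 0, 0, 0]
    - [2, -36, 0, 0, 0, 0, 0]
    - [3, -37, 0, 0, 0, 0, 0]
    - [3, -36, 0, 0, 0, 0, 0]
    - [0, 0, 0, 0, 0, 0, 0]

```text
time: 3.05
tcp_pos: [0.4297, 0.2913, 0.0918]
ee_rot: [[-0.993, 0.12, 0.001], [0.12, 0.993, 0.0], [-0.001, 0.0, -1.0]]
force: [-0.2, 0.9, 0.7]
opening: -0.0003
finger_force: 0.0
```

```bash
python3 -c "
from h import *
delta([.4295,.292,.0655])"
```

```text
tcp [0.4297 0.2913 0.0918] d tool mm [ 0.3  0.6 26.3] F [-0.2  0.9  0.7] t 3.05
```

Next I'll press the square key, then move over the small key: tool y +55, x about -3.

Emit:
send_rows:
  rows:
    - [0, 0, 12, 0, 0, 0, 0]
    - [0, 0, 9, 0, 0, 0, 0]
    - [0, 0, 5.5, 0, 0, 0, 0]
    - [0, 0, 0, 0, 0, 0, 0]
    - [0, 0, 0, 0, 0, 0, 0]

```text
time: 3.68
tcp_pos: [0.4299, 0.2935, 0.0657]
ee_rot: [[-0.993, 0.118, 0.001], [0.118, 0.993, 0.001], [-0.001, 0.001, -1.0]]
force: [-9.1, -4.6, 25.4]
opening: -0.0
finger_force: 13.0
```

Emit:
send_rows:
  rows:
    - [0, 0, -12, 0, 0, 0, 0]
    - [0, 0, -13, 0, 0, 0, 0]
    - [-2, 28, 0, 0, 0, 0, 0]
    - [-2, 28, 0, 0, 0, 0, 0]
    - [0, 0, 0, 0, 0, 0, 0]

```text
time: 4.3
tcp_pos: [0.4401, 0.3491, 0.0891]
ee_rot: [[-0.993, 0.117, -0.0], [0.117, 0.993, 0.0], [0.0, -0.0, -1.0]]
force: [0.2, -0.8, -0.8]
opening: 0.0004
finger_force: 0.0
```

```bash
python3 -c "
from h import *
delta([.4405,.3465,.0655])"
```

```text
tcp [0.4401 0.3491 0.0891] d tool mm [-0.7 -2.6 23.6] F [ 0.2 -0.8 -0.8] t 4.3
```

Emit:
send_rows:
  rows:
    - [0, -2, 8, 0, 0, 0, 0]
    - [0, 0, 9, 0, 0, 0, 0]
    - [0, 0, 5.3, 0, 0, 0, 0]
    - [0, 0, 0, 0, 0, 0, 0]
    - [0, 0, 0, 0, 0, 0, 0]

```text
time: 4.92
tcp_pos: [0.44, 0.3455, 0.067]
ee_rot: [[-0.993, 0.119, -0.0], [0.119, 0.993, -0.0], [0.0, -0.0, -1.0]]
force: [-1.5, -2.6, 5.0]
opening: -0.0001
finger_force: 2.1
```

Emit:
send_rows:
  rows:
    - [0, 0, -15, 0, 0, 0, 0]
    - [0, 0, -40, 0, 0, 0, 0]
    - [-20, -42, -40, 0, 0, 0, 0]
    - [-24, -49, -30, 0, 0, 0, 60]
    - [-24, -49, -28, 0, 0, 0, 60]
    - [-24, -49, 0, 0, 0, 0, 60]
    - [-24, -49, 0, 0, 0, 0, 60]
    - [-24, -49, 0, 0, 0, 0, 60]
    - [-22, -49, 0, 0, 0, 0, 60]
    - [0, 0, 0, 0, 0, 0, 60]

```text
time: 6.18
tcp_pos: [0.5615, -0.0098, 0.2206]
ee_rot: [[-0.992, 0.122, 0.001], [0.122, 0.992, -0.0], [-0.001, -0.0, -1.0]]
force: [1.3, 0.4, 0.2]
opening: 0.0604
finger_force: 0.0
```

```bash
python3 -c "
from h import *
delta([.512,-.002,.12],np.radians(83.2))
c=cam('wrist');save(c,'w2.png')"
```

```text
tcp [ 0.5615 -0.0098  0.2206] d tool mm [ 50.2   1.7 100.5] F [1.3 0.4 0.2] t 6.175
rotvec [-0.     0.001 -0.004]
```

View pics/w2.png

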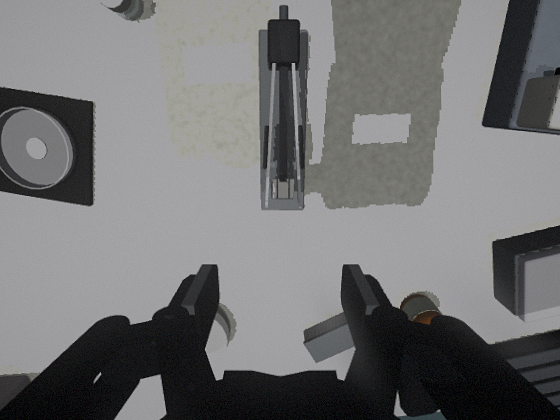

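The tweezers are clear in this view: block centre about (283.5,43), dark pads near (267,147) and (299,145), and scale plate near (284,188). The dish's middle mark is at (36,148).

```bash
python3 - <<'E'
from h import *
c=cam('wrist'); im=c['image']
cv2.imwrite('pics/w2c.png',cv2.resize(im[10:215,235:335],None,fx=2.9,fy=2.9,interpolation=cv2.INTER_CUBIC)[:,:,::-1])
B=onz(c,283.5,43,.06);T=onz(c,283.5,206,.053);print(B,T,np.degrees(np.arctan2(*(T-B)[[1,0]])),np.linalg.norm(T-B))
print('pads',onz(c,267,147,.06),onz(c,299,145,.06))
print('dish',onz(c,36,148,.010))
E
```

```text
[0.42640624 0.0129926  0.06      ] [ 0.57429547 -0.00458255  0.053     ] -6.777244881805423 0.14909430071640137
pads [ 0.51299787 -0.01300599  0.06      ] [0.51482422 0.01709651 0.06      ]
dish [ 0.48481131 -0.27394239  0.01      ]
```

View pics/w2c.png

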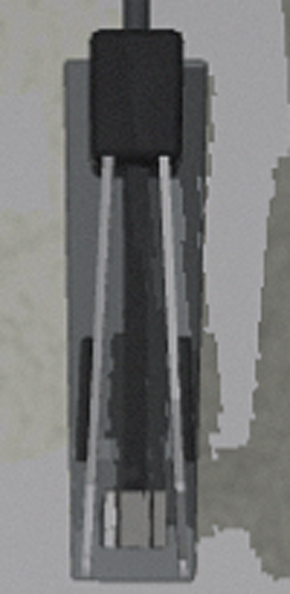

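The enlarged crop shows the pads at rows 338–460, centred on image column 282. The arms are at rest, and yaw is -6.8°, matching the top view. Now I'll approach.

Emit:
send_rows:
  rows:
    - [27, 2, 0, 0, 0, 0, 60]
    - [27, 3, 30, 0, 0, 0, 60]
    - [0, 0, 40, 0, 0, 0, 60]
    - [0, 0, 35, 0, 0, 0, 60]
    - [0, 0, 30, 0, 0, 0, 60]
    - [0, 0, 25, 0, 0, 0, 60]
    - [0, 0, 20, 0, 0, 0, 60]
    - [0, 0, 10, 0, 0, 0, 60]
    - [0, 0, 0, 0, 0, 0, 60]
    - [0, 0, 0, 0, 0, 0, 60]

```text
time: 7.52
tcp_pos: [0.5084, 0.0047, 0.0309]
ee_rot: [[-0.993, 0.118, 0.001], [0.118, 0.993, -0.0], [-0.001, 0.0, -1.0]]
force: [-0.2, -0.5, -1.2]
opening: 0.0598
finger_force: 0.0
```

Emit:
send_rows:
  rows:
    - [0, 0, 0, 0, 0, 0, 44]
    - [0, 0, 0, 0, 0, 0, 40]
    - [0, 0, 0, 0, 0, 0, 36]
    - [0, 0, 0, 0, 0, 0, 33]
    - [0, 0, 0, 0, 0, 0, 30]
    - [0, 0, 0, 0, 0, 0, 30]
    - [0, 0, 0, 0, 0, 0, 30]
  squeeze: 20

```text
time: 8.4
tcp_pos: [0.5087, 0.0043, 0.0306]
ee_rot: [[-0.993, 0.118, 0.002], [0.118, 0.993, -0.0], [-0.002, 0.0, -1.0]]
force: [1.3, -1.5, 6.9]
opening: 0.0301
finger_force: 5.7
```

```bash
python3 -c "
from h import *
s=manip.sense();print(s['tcp_pos'],s['force'],s['opening'],s['finger_force'])
c=cam('wrist');save(c,'w3.png')"
```

```text
[0.50870976 0.00433131 0.03064972] [ 1.29518435 -1.53471838  6.89970605] 0.030091190189823536 5.719024245045148
```

View pics/w3.png

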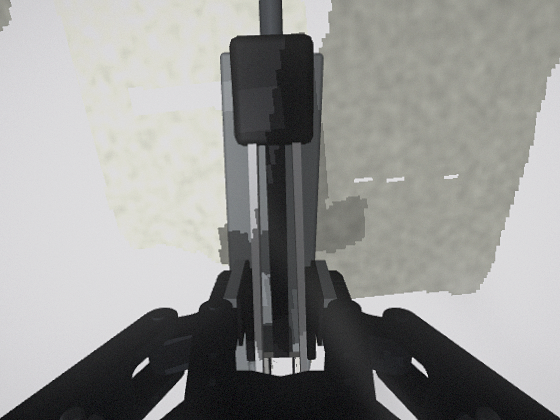

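The pads are gripped symmetrically and the opening is 30 mm. Next I'll close a little more and lift.

Emit:
send_rows:
  rows:
    - [0, 0, 0, 0, 0, 0, 28.5]
    - [0, 0, -1, 0, 0, 0, 27]
    - [0, 0, -2, 0, 0, 0, 27]
    - [0, 0, -5, 0, 0, 0, 27]
    - [0, 0, -12, 0, 0, 0, 27]
    - [0, 0, -20, 0, 0, 0, 27]
    - [0, 0, -25, 0, 0, 0, 27]
    - [0, 0, -25, 0, 0, 0, 27]
    - [0, 0, -10, 0, 0, 0, 27]
    - [0, 0, 0, 0, 0, 0, 27]

```text
time: 9.7
tcp_pos: [0.5081, 0.0045, 0.1304]
ee_rot: [[-0.993, 0.118, 0.001], [0.118, 0.993, -0.0], [-0.001, 0.0, -1.0]]
force: [-0.0, 0.3, -1.5]
opening: 0.0273
finger_force: 7.1
```

```bash
python3 - <<'E'
from h import *
delta([.4255,-.267,.1308])
s=manip.sense();print(s['opening'],s['finger_force'],s['torque'])
c=cam('wrist');d=cam('scene');t=cam('top')
rs=lambda a,f:cv2.resize(a,None,fx=f,fy=f,interpolation=cv2.INTER_CUBIC)
A=rs(c['image'][:,130:430],1.33)[:558]; B=rs(d['image'][140:260,190:320],3)[:278]
C=rs(t['image'][180:280,210:310],2.8)[:280]
w=390; H=np.zeros((558,A.shape[1]+w,3),np.uint8); H[:A.shape[0],:A.shape[1]]=A; H[:B.shape[0],A.shape[1]:A.shape[1]+B.shape[1]]=B; H[278:278+C.shape[0],A.shape[1]:A.shape[1]+C.shape[1]]=C
cv2.imwrite('pics/l.png',H[:,:,::-1])
E
```

```text
tcp [0.5081 0.0045 0.1304] d tool mm [  49.9 -279.3   -0.5] F [-0.   0.3 -1.5] t 9.7
0.027293285108073075 7.059155032038689 [ 0.08073117 -0.033822   -0.02742598]
```

View pics/l.png

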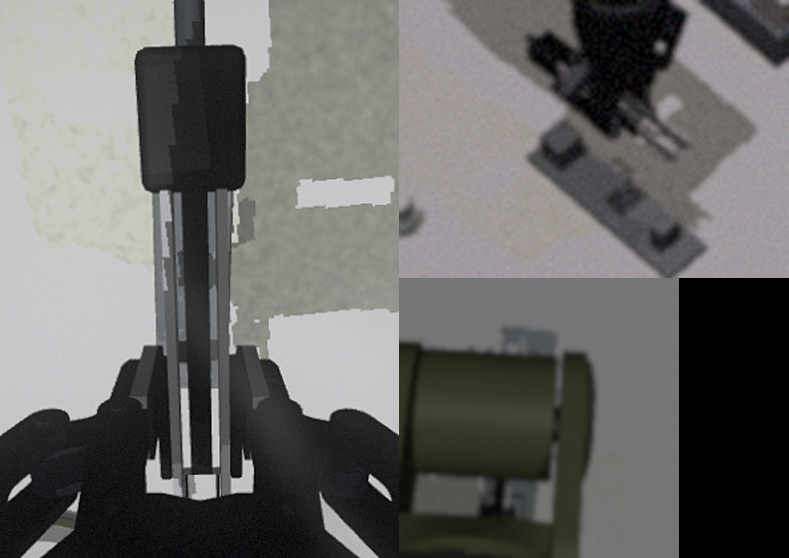

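The tweezers lifted level: the block has the same size and place in the wrist view as before the lift. The rest is empty. I'll move over the dish and close to 26 mm.

Emit:
send_rows:
  rows:
    - [3, -20, 0, 0, 0, 0, 26.5]
    - [8, -42, 0, 0, 0, 0, 26]
    - [8, -44, 0, 0, 0, 0, 25.7]
    - [8, -44, 0, 0, 0, 0, 25.7]
    - [8, -44, 0, 0, 0, 0, 25.7]
    - [8, -44, 0, 0, 0, 0, 25.7]
    - [5, -30, 0, 0, 0, 0, 25.7]
    - [2, -11, 0, 0, 0, 0, 25.7]
    - [0, 0, 0, 0, 0, 0, 25.7]
    - [0, 0, 0, 0, 0, 0, 25.7]

```text
time: 11.1
tcp_pos: [0.4255, -0.2657, 0.1298]
ee_rot: [[-0.993, 0.118, -0.0], [0.118, 0.993, 0.0], [0.0, 0.0, -1.0]]
force: [0.0, -0.6, -0.9]
opening: 0.0257
finger_force: 7.7
```

```bash
python3 - <<'E'
from h import *
delta([.4255,-.267,.048],np.radians(83.2))
s=manip.sense();print(s['opening'],s['finger_force'])
c=cam('wrist');d=cam('scene');t=cam('top')
rs=lambda a,f:cv2.resize(a,None,fx=f,fy=f,interpolation=cv2.INTER_CUBIC)
A=rs(c['image'][255:395,230:330],4)
B=rs(d['image'][200:320,120:250],3)[:280,:390]
C=rs(t['image'][190:290,310:410],2.8)[:280]
H=np.zeros((560,800,3),np.uint8); H[:560,:400]=A; H[:280,400:790]=B; H[280:560,400:680]=np.clip(C.astype(int)*2,0,255)
cv2.imwrite('pics/l2.png',H[:,:,::-1])
E
```

```text
tcp [ 0.4255 -0.2657  0.1298] d tool mm [-0.1 -1.3 81.8] F [ 0.  -0.6 -0.9] t 11.1
rotvec [ 0.    -0.     0.001]
0.025658333733612766 7.7162933349609375
```

View pics/l2.png

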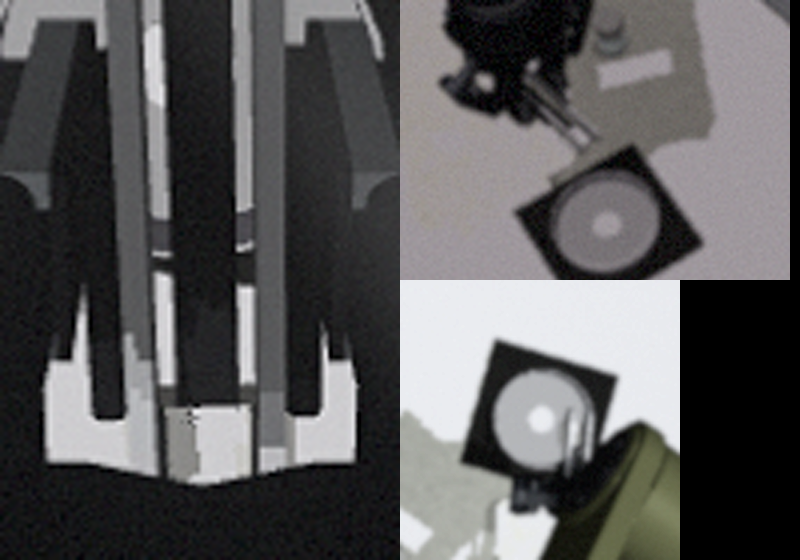

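The arms' inner edges lie beside the two plate lines in the wrist crop, which is close to the mark. In the top view the tips are near (371,236). I'll check both numerically.

```bash
python3 - <<'E'
from h import *
t=cam('top');c=cam('wrist')
print('tips top',onz(t,371,235.7,.151),'dish',onz(t,361,239.5,.008))
g=c['image'].max(2).astype(int)
for r in (358,360,362,364,366): print(r,g[r,260:306].tolist())
# expected wrist columns for gap 12: inner top (z+20) and bottom edges (z+6) and lines(z+4) at plate x
s=manip.sense(); R=s['ee_rot']; T=np.array(c['T'])
def proj(p):
    q=T[:3,:3].T@(p-T[:3,3]); a,b=q[0]/-q[2],-q[1]/-q[2]; k=1+c['k1']*(a*a+b*b)
    return c['fx']*a*k+c['cx'],c['fy']*b*k+c['cy']
gm=s['tcp_pos']+R@[0,0,-.019-.003]
for nm,z in (('line',-9),('bot',-7),('top',7)):
    print(nm,[np.round(proj(gm+R@np.array([-(x-86)*.001,y*.001,-z*.001])),1).tolist() for x in(123,130) for y in(-6,6)])
E
```

```text
tips top [ 0.49333776 -0.26581578  0.151     ] dish [ 0.4826333  -0.27898319  0.008     ]
358 [21, 114, 174, 186, 184, 189, 186, 192, 132, 58, 24, 97, 138, 147, 85, 73, 138, 153, 147, 161, 202, 215, 216, 210, 217, 101, 64, 158, 170, 210, 213, 217, 165, 54, 64, 116, 113, 113, 112, 114, 115, 132, 78, 19, 18, 13]
360 [220, 201, 186, 186, 185, 181, 187, 188, 127, 62, 32, 92, 137, 146, 72, 62, 142, 146, 143, 202, 173, 205, 213, 168, 208, 100, 104, 159, 209, 213, 207, 213, 166, 44, 74, 114, 113, 115, 112, 113, 113, 125, 140, 159, 218, 213]
362 [208, 202, 186, 187, 185, 184, 184, 191, 152, 79, 28, 74, 131, 143, 144, 143, 145, 139, 135, 201, 212, 211, 210, 210, 212, 211, 211, 209, 205, 208, 211, 215, 168, 45, 77, 117, 118, 116, 113, 113, 114, 125, 138, 156, 214, 206]
364 [207, 199, 186, 186, 184, 189, 186, 190, 150, 79, 30, 90, 137, 141, 139, 140, 139, 142, 138, 131, 196, 208, 208, 207, 206, 206, 206, 207, 205, 198, 197, 200, 165, 46, 95, 113, 116, 114, 113, 116, 115, 126, 138, 155, 213, 210]
366 [208, 207, 195, 185, 181, 184, 183, 189, 151, 78, 37, 66, 131, 142, 142, 140, 136, 139, 136, 133, 195, 208, 207, 206, 209, 205, 208, 209, 210, 196, 197, 202, 164, 40, 91, 130, 130, 128, 130, 130, 129, 130, 137, 156, 211, 209]
line [[265.7, 351.9], [289.6, 351.9], [265.9, 363.0], [289.4, 363.0]]
bot [[265.5, 354.8], [289.7, 354.7], [265.8, 365.9], [289.6, 365.9]]
top [[264.3, 376.7], [290.6, 376.6], [264.6, 388.4], [290.5, 388.4]]
```

The gap reads about 11.5 mm, so I'll ease to 26 mm opening and descend.

Emit:
send_rows:
  rows:
    - [0, -1, 10, 0, 0, 0, 26]
    - [0, -1.5, 20, 0, 0, 0, 26]
    - [0, 0, 25, 0, 0, 0, 26]
    - [0, 0, 18, 0, 0, 0, 26]
    - [0, 0, 8, 0, 0, 0, 26]
    - [0, 0, 0, 0, 0, 0, 26]
    - [0, 0, 0, 0, 0, 0, 26]
    - [0, 0, 0, 0, 0, 0, 26]
    - [0, 0, 0, 0, 0, 0, 26]

```text
time: 12.48
tcp_pos: [0.4252, -0.2693, 0.0494]
ee_rot: [[-0.993, 0.118, 0.001], [0.118, 0.993, -0.0], [-0.001, -0.0, -1.0]]
force: [-0.2, 0.2, -1.2]
opening: 0.0263
finger_force: 7.6
```

```bash
python3 - <<'E'
from h import *
delta([.4255,-.268,.049],np.radians(83.2))
s=manip.sense();print(s['opening'],s['finger_force'])
c=cam('wrist');d=cam('scene');t=cam('top')
g=t['image'].max(2).astype(int); m=np.zeros_like(g); m[228:250,350:372]=g[228:250,350:372]>95
for ce,q in blobs(m,6): print('mark',ce,q,onz(t,*ce,.01))
rs=lambda a,f:cv2.resize(a,None,fx=f,fy=f,interpolation=cv2.INTER_CUBIC)
H=np.zeros((560,800,3),np.uint8); H[:,:400]=rs(c['image'],.952)[:560,67:467] if 0 else rs(c['image'][:,130:430],1.333)[:560,:400]
H[:280,400:790]=rs(d['image'][200:320,120:250],3)[:280,:390]; H[280:,400:680]=np.clip(rs(t['image'][190:290,310:410],2.8)[:280].astype(int)*2,0,255)
cv2.imwrite('pics/f.png',H[:,:,::-1])
g=c['image'].max(2).astype(int)
for r in (360,364): print(g[r,262:302].tolist())
E
```

```text
tcp [ 0.4252 -0.2693  0.0494] d tool mm [-0.2  1.3  0.4] F [-0.2  0.2 -1.2] t 12.475
rotvec [-0.     0.001 -0.   ]
0.02627146771769238 7.6315949857234955
mark [359.5 236.3] [358 234   4   6  20] [ 0.49087153 -0.27476781  0.01      ]
mark [364.  242.3] [363 237   3  11  29] [ 0.47547094 -0.28610018  0.01      ]
mark [369.5 242.6] [369 239   2   8  11] [ 0.47462296 -0.30031185  0.01      ]
[197, 192, 193, 194, 194, 200, 124, 45, 30, 98, 141, 149, 144, 143, 211, 224, 224, 219, 220, 219, 216, 218, 217, 216, 217, 218, 217, 218, 217, 224, 172, 48, 67, 120, 122, 123, 120, 117, 118, 127]
[197, 193, 193, 194, 194, 198, 136, 62, 30, 96, 143, 150, 145, 143, 139, 208, 216, 215, 215, 215, 219, 218, 216, 216, 215, 217, 218, 208, 209, 210, 171, 47, 63, 129, 128, 128, 130, 125, 129, 119]
```

View pics/f.png

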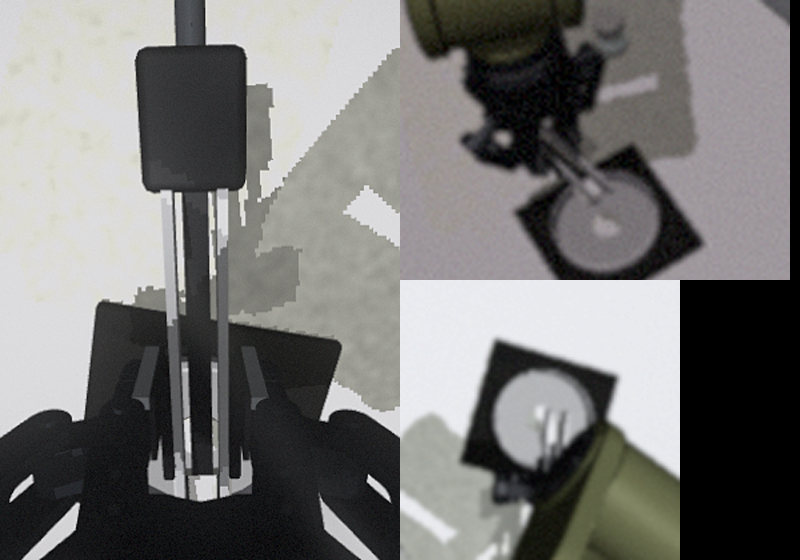

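The tweezers hang level over the dish. In the scene crop the tips are near (600,188) and the dish mark near (606,225). I'll check the centring.

```bash
python3 - <<'E'
from h import *
d=cam('scene');t=cam('top')
print('scene tips',onz(d,187.5,264,.072),'mark',onz(d,188.7,275,.01))
print('top tips',onz(t,310+153/2.8,190+126/2.8,.072),'mark(l2)',onz(t,310+140/2.8,190+138/2.8,.01))
s=manip.sense();print('fk tips',s['tcp_pos']+np.array([.0585,-.007,.022]),s['opening'],s['finger_force'],s['time'])
E
```

```text
scene tips [ 0.4890471  -0.27210172  0.072     ] mark [ 0.48317764 -0.27505388  0.01      ]
top tips [ 0.49448983 -0.27213135  0.072     ] mark(l2) [ 0.48322974 -0.27591211  0.01      ]
fk tips [ 0.48351645 -0.27615815  0.07103004] 0.025689722146440008 7.630589604377747 12.725
```

```bash
python3 -c "
from cell import manip
print(manip.hand_in())"
```

```text
the job is handed in; nothing more can be done
None
```

I pressed the three keys in order (large, square, small) and handed in with the tweezers held level about 7 cm above the table over the middle of the dish, squeezed to a gap I measured at about 12 mm; the hand-in gave no verdict.

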